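# Put the tack caddy together and seat it on the bench

## Task

Put the tack tray with the open centre tube over the post of the spindle stand, so that it lies flat on the stand's foot. Then carry the stand by the top of its post, with the tray on it, to the round wooden bench seat and set it upright with its foot fully down inside the seat's rim. Leave the other tray, the one with the solid knob, where it is.

Things in the scene. Friction and masses are not known exactly. Their poses are not given: they have to be found in the camera images.
- tack_tray: Round bare steel tack tray, 110 mm across: outer wall 18 mm high, four compartments and in the middle an upright open tube, 42 mm outside, hole 34 mm right through the tray, top 60 mm above the underside. Loose, about 0.2 kg. Held by the outside of the tube, near its top. Origin: centre of the underside; z up. Yaw does not matter.
- spindle: Spindle stand, loose, about 0.35 kg: round dark steel foot 76 mm across, 20 mm thick, with a bright steel post 12 mm thick in the middle, total height 113 mm. From 86 to 109 mm above the underside the post is a round grip 16 mm thick. With the tray on the foot (20 mm up) its tube ends 80 mm up, the post 33 mm above that. Origin: centre of the underside; z up along the post.
- seat: Bench seat: a turned wooden dish fixed to the bench, 130 mm across outside and 20 mm high, with a round flat recess 104 mm across whose floor lies 8 mm above the bench (rim 12 mm above that floor). The spindle stand's foot belongs in it. Origin: centre of the underside, at bench height; z up.
- cover_tray: The other tray, not wanted: same steel and 110 mm across with the same 18 mm wall, but with no compartments and no hole; in its middle a solid mushroom knob 36 mm across, 51 mm high. Loose. Origin: centre of the underside; z up.
Things that resemble listed ones, but are neither listed nor needed, are in the scene too. Several things have the shape of the seat; the one meant has the colours described above. What is shaped like the spindle but yellow is not meant.

How it is judged (in metres and radians):
On the way, in this order (a step that is already met when the one before it is completed fails the run):
1. the tack tray lies flat on the foot of the spindle stand, around its post, let go of, while the stand is still away from the seat (horizontal distance between tack_tray and spindle below 0.014 m and z of tack_tray in the frame of spindle between 0.015 and 0.026 m and contact force between the fingers and tack_tray below 0.2 N and horizontal distance between spindle and seat above 0.07 m), for 0.2 s.
2. the stand is lifted off the bench, upright, with the tray on it (height (world z) of spindle above 0.025 m and angle between spindle's own z axis and vertical below 0.35 rad and horizontal distance between tack_tray and spindle below 0.022 m and z of tack_tray in the frame of spindle between 0.012 and 0.032 m), for 0.1 s.
At the end, for the whole second after the job is handed in: Stand at rest, upright within 0.1 rad, its foot on the floor of the seat's recess (centres within 18 mm, underside 4 to 13 mm above the bench); tack tray around its post, on its foot (centres within 14 mm, tray's underside 15 to 26 mm above the stand's) (horizontal distance between spindle and seat below 0.018 m and height (world z) of spindle between 0.004 and 0.013 m and angle between spindle's own z axis and vertical below 0.1 rad and horizontal distance between tack_tray and spindle below 0.014 m and z of tack_tray in the frame of spindle between 0.015 and 0.026 m and linear speed of each of spindle, tack_tray below 0.02 m/s); the robot touches nothing.
It fails at once if the other tray (solid knob) is moved more than 30 mm (distance of cover_tray from where it was at the start of the episode above 0.03 m).
It also fails if it takes over 53 s, if anything falls off the work surface, if the arm or the gripper's body presses on something with over 40 N, if the wrist force passes 120 N, or if a joint passes its speed limit or range.

## Robot

A 7-joint arm with a two-finger parallel gripper is mounted at the origin on the work surface. World frame = base frame: x ahead of the robot, y to its left, z up, the work surface at z = 0. Lengths are in m, angles in degrees, forces in N, time in s.
With the tool pointing down it reaches from about 0.425 to 1.025 m from the base axis. Payload 9.4 kg.
Tool frame: the origin (TCP) lies midway between the tips of the shut fingers; the grasp point (between the pads) lies 19 mm behind it (r.grasp_offset is the distance from the TCP to the grasp point, in m); z points along the fingers, y is the line along which they close (so a half turn about z gives the same grasp; the last joint's range is limited). The gripper opens to 93 mm and grips with 3 to 60 N. Pads are 15 mm wide; open, the fingers measure 128 mm over their backs; the gripper's body (75 mm by 188 mm) begins 65 mm behind the grasp point.
Start: joints at [-69.253, 34.337, -0.143, 91.639, 0.103, 54.024, -4.572], TCP at [0.308, 0.656, 0.219] pointing down, gripper open.
Joint ranges: [-147.43, 147.43], [-19.82, 112.94], [-74.19, 73.91], [6.32, 146.72], [-59.91, 239.91], [6.04, 106.73], [-150.56, 150.56]. Speed limits (degrees/s): [127.2, 127.2, 172.46, 172.46, 180, 180, 180].

## Interface

Orientations are given as [roll, pitch, yaw] about the fixed x, y, z axes, in that order (R = Rz(yaw) Ry(pitch) Rx(roll)).
In Python, from station import sensors, viewer, order, r gives the robot as it stands.
- The arm moves only by the tool apply_moves, never from a script. Its argument "steps" is text: rows parted by semicolons, each of 7 numbers parted by spaces: the shift along the tool's x, y, z each as a share of 0.15 m, from -1 to 1, then the turn, a rotation vector about the tool's x, y, z each as a share of 180 degrees, from -1 to 1, then the closure, from 0 (fully open) to 1 (shut). In form: tx ty tz wx wy wz claw; .... A call has 1 to 8 rows; each row is the pose to reach, as a shift and turn from the pose commanded when the call began, along the tool's axes at that moment, turning the shorter way round; what a row does not reach only later rows make up. A row lasts 1/12 s, in which the tool goes at most 41.7 mm and 7.16 degrees, less where a joint would pass 70% of its speed; a pose out of reach is approached as far as the arm can. A call with a number of a shift or a turn outside -1 to 1 is refused whole. A call with a gripper value outside its range is refused whole. The fingers move at their own pace and stop on an object; "newtons" is the grip in N (left out, the last holds). Time passes only in rows, so rows that repeat a pose let the fingers close. It gives the time, the measured TCP pose, the force, the opening and the grip force at its end, in the units of the state.
- sensors.read_state(): the state, without advancing time (a new reading comes with each control period).
- viewer.camera(name): name is "scene" or "top" or "wrist"; returns a dict with "frame" (480x640x3 uint8, blue, green, red), "mtx" (3x3 intrinsics, pixels), "xyz" and "orientation" of the camera in the world. Camera axes: x right, y up, looking along -z (the intrinsics and any distortion apply to the point x, -y, -z); pixel columns grow to the right and rows downward; lengths in m; the calibration is good to about 2 mm. A picture is of the moment at which its call begins. There is no depth.
- order.finish_job(): hands the job in; it is judged then, once.
Trained networks look in a picture, given as the dict that the camera call returned (one of the last four; its "shot" number tells which), for a name from the list of things; names that differ only in an ending like _2 or _b are one class to them, and where a whole thing is asked for, a point or a joint stands for the part that bears it (a point fixed in the world has none). Each returns a list of dicts, best first, with "confidence" (0 to 1); they miss things now and then, are a little off and sometimes report something else, mostly with a low value. They report only what shows in the picture. A call takes as long as a camera call. They do not tell look-alikes from the thing itself.
- viewer.look_for(picture, query): "at" ([row, column] as shares, 0 to 1, of the picture: columns of its width, rows of its height, amid what is visible of it).
- viewer.silhouettes(picture, query): "region" (480x640 bool, what is visible of it) and "at" ([row, column] as shares, 0 to 1, of the picture: columns of its width, rows of its height, amid what is visible of it).
- viewer.landmark_of(picture, query): "at" ([row, column] as shares, 0 to 1, of the picture: columns of its width, rows of its height: a listed point, or the origin of a listed thing).
The state is a dict: "t": time; "joint_pos": joint angles; "qd": joint speeds; "tau": joint torques, N m; "tcp_pos": TCP position; "orientation": TCP orientation; "force": force on the tool from outside, world axes, zero at the start; "wrist_torque": the same for the moment, N m; "grip_width": finger opening in m; "finger_force": force on a finger pad.
Only numpy, scipy, OpenCV 4.12 (cv2) and the standard library are available. Lean on these libraries where they do the work, as an engineer would, in place of code of your own. Each camera call takes 0.05 s, during which the arm holds its last target. There are 200 camera calls.

## Working session

There is one attempt and no reset: what is moved stays moved. The work goes in short steps, Python scripts to look and compute and a tool call to move; the robot and the scene stay as the last step left them, time stands still between calls to the robot, and variables do not carry over. Pictures are saved under pics/ and viewed, at most 10 in all, crops included, and the job is handed in when it is done.

Besides the shell and the picture viewer there is one more tool, called after ">>>" by a JSON object that holds its "fn" and its "kwargs". apply_moves: Moves the arm, as the interface text tells. Shift numbers are shares of 0.15 m and turn numbers shares of 180 degrees, none past 1 either way. Its arguments: {"type":"object","properties":{"steps":{"type":"string"},"newtons":{"type":"number"}},"required":["steps"]}

```bash
mkdir -p pics
cat > h.py <<'E'
import numpy as np, cv2
from scipy.spatial.transform import Rotation as R
from station import sensors, viewer, order, r
def ray(p,u,v):
    K=np.array(p["mtx"]); d=np.array([(u-K[0,2])/K[0,0],-(v-K[1,2])/K[1,1],-1])
    o=np.array(p["orientation"],float)
    M=o if o.shape==(3,3) else R.from_euler('xyz',o,degrees=True).as_matrix()
    return np.array(p["xyz"]),M@d
def at_z(p,u,v,z):
    c,d=ray(p,u,v); return c+d*(z-c[2])/d[2]
def proj(p,X):
    K=np.array(p["mtx"]);M=R.from_euler('xyz',p["orientation"],degrees=True).as_matrix()
    q=M.T@(np.array(X)-p["xyz"]);return K[0,0]*q[0]/-q[2]+K[0,2],K[1,1]*-q[1]/-q[2]+K[1,2]
E
python3 - <<'E'
from h import *
for n in("top","scene"):
    p=viewer.camera(n); cv2.imwrite(f"pics/{n}0.png",p["frame"]); print(n,p["xyz"],p["orientation"],[k for k in p])
    for q in("tack_tray","spindle","seat","cover_tray"):
        for f in (viewer.look_for,viewer.landmark_of):
            for d in f(p,q):
                u,v=d["at"][1]*640,d["at"][0]*480
                print(q,f.__name__,round(d["confidence"],2),round(u,1),round(v,1),at_z(p,u,v,0).round(3))
s=sensors.read_state(); print(s, r.grasp_offset)
E
```

```text
top [0.39563519 0.00929654 1.07620675] [  3.34777686   0.36730232 -91.44289176] ['frame', 'mtx', 'xyz', 'orientation', 'shot']
tack_tray call 0.98 126.9 238.3 [0.478 0.385 0.   ]
tack_tray call 0.73 129.4 235.0 [0.484 0.38  0.   ]
spindle call 0.74 515.9 180.4 [ 0.572 -0.379  0.   ]
spindle call 0.63 506.5 243.3 [ 0.449 -0.355  0.   ]
spindle call 0.85 515.2 176.8 [ 0.579 -0.378  0.   ]
spindle call 0.79 504.5 245.4 [ 0.445 -0.351  0.   ]
seat call 0.78 177.4 335.3 [0.287 0.288 0.   ]
seat call 0.56 257.1 189.3 [0.568 0.128 0.   ]
seat call 0.88 177.8 334.4 [0.289 0.287 0.   ]
seat call 0.86 258.9 192.6 [0.561 0.125 0.   ]
cover_tray call 0.78 388.6 201.8 [ 0.536 -0.129  0.   ]
cover_tray call 0.74 389.2 209.2 [ 0.522 -0.129  0.   ]
scene [ 1.22617383 -0.08807746  1.23081463] [33.73820958  0.86114367 80.97870704] ['frame', 'mtx', 'xyz', 'orientation', 'shot']
tack_tray call 0.75 469.6 233.5 [0.477 0.381 0.   ]
tack_tray call 0.92 470.4 239.4 [0.494 0.378 0.   ]
spindle call 0.85 164.6 265.1 [ 0.444 -0.359  0.   ]
spindle call 0.83 158.2 310.3 [ 0.562 -0.375  0.   ]
spindle call 0.93 
[... 392 characters left out ...]
: 0.9, 'joint_pos': array([-69.25352111,  34.33673073,  -0.14382681,  91.64072874,
         0.10341951,  54.02515408,  -4.57377653]), 'qd': array([-0.06356684, -0.04729062, -0.0369618 ,  0.03702124, -0.03857921,
       -0.03456876,  0.04472854]), 'tau': array([ 1.19814853e-03, -7.64806080e+01,  1.49709586e+00, -2.52699977e+01,
       -5.23033796e-02,  1.06118631e-02,  5.44824456e-05]), 'tcp_pos': array([0.30800845, 0.65629212, 0.21861392]), 'orientation': array([-1.79997725e+02,  2.75613338e-03,  1.54859263e+02]), 'force': array([-0.93779508,  0.80020645,  0.87425245]), 'wrist_torque': array([0.00043702, 0.0082892 , 0.03936069]), 'finger_force': 0.0, 'grip_width': 0.09245223233619573} 0.0188
```

View pics/top0.png

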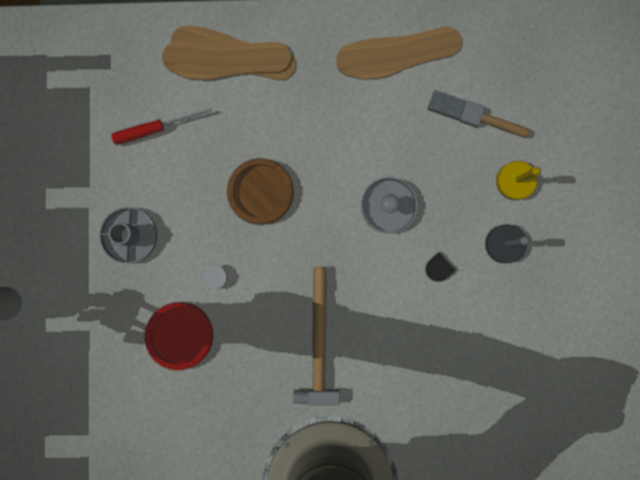

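View pics/scene0.png

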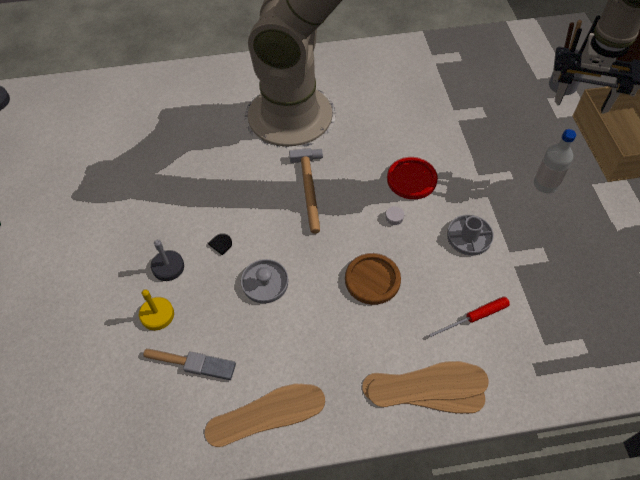

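Candidates (top picture, px). Trays: (130,235) has an open tube and four compartments, so it is the one I want; (390,205) has a solid knob. Stands: dark (507,243) is the one, not yellow (517,180). Seats: wooden (261,191) is the one, not red (179,336). I'll check these in one close crop and refine the positions by matching hulls to the silhouettes.

```bash
cat >> h.py <<'E'
from scipy.optimize import minimize
MODEL={"tack_tray":[(.055,0),(.055,.018),(.021,.06)],"cover_tray":[(.055,0),(.055,.018),(.018,.051)],"seat":[(.065,0),(.065,.02)],"spindle":[(.038,0),(.038,.02),(.006,.113)]}
def fit(p,q,near,z0=0,tol=.06):
    best=None
    for d in viewer.silhouettes(p,q):
        u,v=d["at"][1]*640,d["at"][0]*480
        e=np.linalg.norm(at_z(p,u,v,z0)[:2]-near)
        if e<tol and (best is None or e<best[0]): best=(e,d)
    if best is None: return None
    m=best[1]["region"].astype(np.uint8)
    pts=np.argwhere(m)[:,::-1].astype(np.int32); hull=cv2.convexHull(pts)
    H=cv2.fillConvexPoly(np.zeros((1920,2560),np.uint8),hull*4+2,1); a=np.linspace(0,2*np.pi,40)
    def cost(x):
        P=[proj(p,(x[0]/100+rr*np.cos(t),x[1]/100+rr*np.sin(t),z0+z)) for rr,z in MODEL[q] for t in a]
        h=cv2.convexHull((np.array(P)*4+2).round().astype(np.int32))
        M=cv2.fillConvexPoly(np.zeros_like(H),h,1)
        return 1-(M&H).sum()/(M|H).sum()
    s=minimize(cost,np.array(near)*100,method="Nelder-Mead",options=dict(initial_simplex=np.array(near)*100+[[0,0],[1.5,0],[0,1.5]],xatol=.02,fatol=1e-4))
    return (s.x/100).round(4),round(1-s.fun,3)
E
python3 - <<'E'
from h import *
g={"tack_tray":(.487,.379),"cover_tray":(.525,-.128),"seat":(.56,.12),"spindle":(.448,-.351)}
for n in("top","scene"):
    p=viewer.camera(n)
    for q in g: print(n,q,fit(p,q,g[q]))
    if n=="scene":
        f=p["frame"]; c=[cv2.resize(f[y-55:y+55,x-65:x+65],(390,290),interpolation=cv2.INTER_CUBIC) for x,y in((470,235),(264,282),(165,285),(373,278))]
        cv2.imwrite("pics/crop.png",np.vstack([np.hstack(c[:2]),np.hstack(c[2:])]))
E
```

```text
top tack_tray (array([0.4835, 0.3786]), np.float64(0.936))
top cover_tray (array([ 0.5285, -0.1272]), np.float64(0.968))
top seat (array([0.5615, 0.1213]), np.float64(0.953))
top spindle (array([ 0.4469, -0.3493]), np.float64(0.934))
scene tack_tray (array([0.4825, 0.3775]), np.float64(0.947))
scene cover_tray (array([ 0.5274, -0.1287]), np.float64(0.964))
scene seat (array([0.5629, 0.1199]), np.float64(0.941))
scene spindle (array([ 0.4506, -0.351 ]), np.float64(0.942))
```

View pics/crop.png

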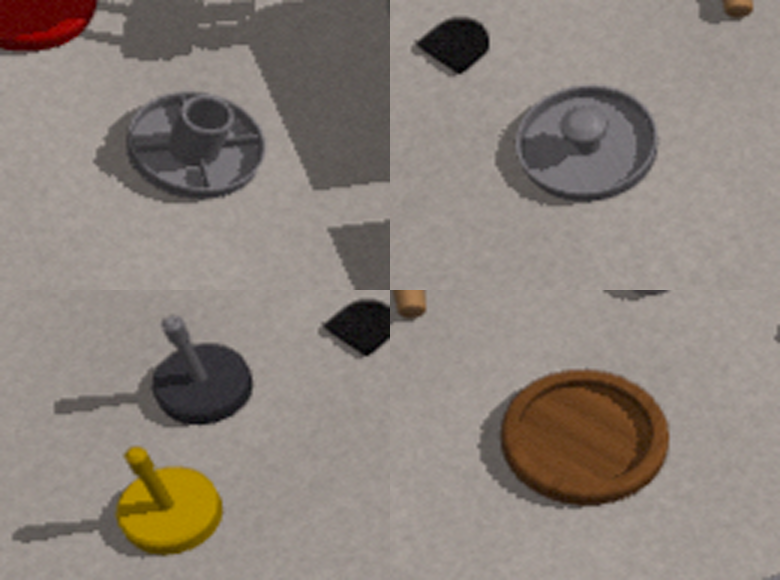

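The crop confirms it: open-tube tray top left, knob tray top right, dark stand above the yellow one, and the wooden seat. Next I move towards the tray and turn to yaw 180, so the tool axes line up with the world axes.

>>> {"fn": "apply_moves", "kwargs": {"steps": "-0.92 -0.59 0 0 0 -0.1397 0; -0.92 -0.59 0 0 0 -0.1397 0; -0.92 -0.59 0 0 0 -0.1397 0; -0.92 -0.59 0 0 0 -0.1397 0; -0.92 -0.59 0 0 0 -0.1397 0; -0.92 -0.59 0 0 0 -0.1397 0", "newtons": 40}}

```text
t: 1.9
tcp_pos: [0.3979, 0.5151, 0.2191]
orientation: [-180.0, 0.1, 179.7]
force: [-0.1, 0.0, 1.3]
grip_width: 0.093
finger_force: 0.0
```

>>> {"fn": "apply_moves", "kwargs": {"steps": "-0.57 -0.91 0.2 0 0 0 0; -0.57 -0.91 0.2 0 0 0 0; -0.57 -0.91 0.2 0 0 0 0; -0.57 -0.91 0.2 0 0 0 0; -0.57 -0.91 0.2 0 0 0 0; -0.57 -0.91 0.2 0 0 0 0; -0.57 -0.91 0.2 0 0 0 0"}}

```text
t: 2.48
tcp_pos: [0.4802, 0.383, 0.1888]
orientation: [179.9, -0.0, -179.9]
force: [-0.2, 0.6, -1.2]
grip_width: 0.0931
finger_force: 0.0
```

Run:
```python
from h import *
s=sensors.read_state();print(s["t"],s["tcp_pos"],s["orientation"],s["joint_pos"].round(1))
for n in("wrist","top","scene"):
    p=viewer.camera(n); print(n,fit(p,"tack_tray",(.483,.378)))
    if n=="wrist": cv2.imwrite("pics/w1.png",p["frame"])
```

```text
2.4833 [0.4801618  0.3829777  0.18876353] [ 1.79925779e+02 -1.31924644e-02 -1.79943341e+02] [-38.8  28.8  -7.4 108.1   5.1  43.4  41.1]
wrist (array([0.4852, 0.379 ]), np.float64(0.962))
top (array([0.4818, 0.3791]), np.float64(0.799))
scene (array([0.4827, 0.3788]), np.float64(0.915))
```

View pics/w1.png

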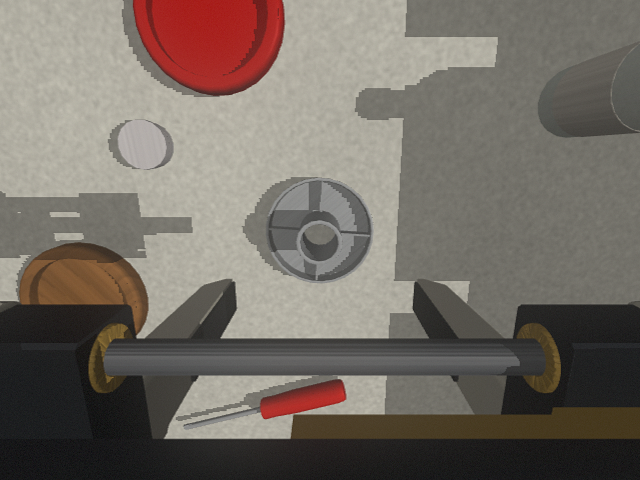

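The wrist view shows the open tube at about (318,235), centred between the open fingers. Now descending.

>>> {"fn": "apply_moves", "kwargs": {"steps": "-0.025 -0.027 0.25 0 0 0 0; -0.025 -0.027 0.5 0 0 0 0; -0.025 -0.027 0.65 0 0 0 0; -0.025 -0.027 0.8 0 0 0 0; -0.025 -0.027 0.9 0 0 0 0; -0.025 -0.027 0.98 0 0 0 0; -0.025 -0.027 1 0 0 0 0; -0.025 -0.027 1 0 0 0 0"}}

```text
t: 3.45
tcp_pos: [0.4843, 0.3772, 0.0381]
orientation: [-180.0, -0.0, -180.0]
force: [0.2, -0.7, -0.4]
grip_width: 0.0928
finger_force: 0.0
```

>>> {"fn": "apply_moves", "kwargs": {"steps": "0 0 0.02 0 0 0 1; 0 0 0.02 0 0 0 1; 0 0 0.02 0 0 0 1; 0 0 0.02 0 0 0 1; 0 0 0.02 0 0 0 1; 0 0 0.02 0 0 0 1; 0 0 0.02 0 0 0 1; 0 0 0.02 0 0 0 1", "newtons": 40}}

```text
t: 4.12
tcp_pos: [0.4847, 0.3771, 0.0358]
orientation: [180.0, 0.0, -180.0]
force: [-0.7, 2.0, -0.2]
grip_width: 0.0442
finger_force: 0.4
```

>>> {"fn": "apply_moves", "kwargs": {"steps": "0 0 0 0 0 0 1; 0 0 0 0 0 0 1; 0 0 0 0 0 0 1; 0 0 0 0 0 0 1"}}

```text
t: 4.45
tcp_pos: [0.4847, 0.3772, 0.0358]
orientation: [180.0, 0.0, -180.0]
force: [-0.2, 0.3, 3.1]
grip_width: 0.0417
finger_force: 40.0
```

>>> {"fn": "apply_moves", "kwargs": {"steps": "0 0 -0.1 0 0 0 1; 0 0 -0.3 0 0 0 1; 0 0 -0.5 0 0 0 1; 0 0 -0.7 0 0 0 1; 0 0 -0.9 0 0 0 1; 0 0 -1 0 0 0 1; 0 0 -1 0 0 0 1"}}

```text
t: 5.03
tcp_pos: [0.4859, 0.3779, 0.189]
orientation: [179.8, 0.2, 180.0]
force: [0.1, -0.3, -1.6]
grip_width: 0.0417
finger_force: 40.0
```

>>> {"fn": "apply_moves", "kwargs": {"steps": "-0.1 -0.15 -0.05 0 0 0 1; -0.2 -0.35 -0.1 0 0 0 1; -0.3 -0.55 -0.1 0 0 0 1; -0.4 -0.75 -0.1 0 0 0 1; -0.5 -1 -0.1 0 0 0 1"}}

```text
t: 5.45
tcp_pos: [0.5592, 0.2267, 0.1989]
orientation: [-180.0, -0.1, -179.9]
force: [1.2, 0.1, -1.2]
grip_width: 0.0421
finger_force: 40.0
```

>>> {"fn": "apply_moves", "kwargs": {"steps": "0 -0.25 0 0 0 0 1; 0 -0.5 0 0 0 0 1; 0 -0.75 0 0 0 0 1; 0 -1 0 0 0 0 1"}}

```text
t: 5.78
tcp_pos: [0.5585, 0.0749, 0.1988]
orientation: [-180.0, -0.2, -180.0]
force: [0.5, 0.1, -2.3]
grip_width: 0.0421
finger_force: 40.0
```

>>> {"fn": "apply_moves", "kwargs": {"steps": "0 -0.25 0 0 0 0 1; 0 -0.5 0 0 0 0 1; 0 -0.75 0 0 0 0 1; 0 -1 0 0 0 0 1"}}

```text
t: 6.12
tcp_pos: [0.5584, -0.0748, 0.1989]
orientation: [180.0, -0.1, -180.0]
force: [0.9, 0.3, -2.4]
grip_width: 0.0421
finger_force: 40.0
```

>>> {"fn": "apply_moves", "kwargs": {"steps": "0.1 -0.25 0 0 0 0 1; 0.2 -0.5 0 0 0 0 1; 0.3 -0.7 0 0 0 0 1; 0.4 -0.85 0 0 0 0 1; 0.4 -0.9 0 0 0 0 1; 0.4 -0.9 0 0 0 0 1; 0.4 -0.9 0 0 0 0 1"}}

```text
t: 6.7
tcp_pos: [0.4996, -0.2075, 0.1996]
orientation: [179.9, -0.1, 180.0]
force: [0.3, 0.1, -1.3]
grip_width: 0.0422
finger_force: 40.0
```

Run:
```python
from h import *
s=sensors.read_state();print(s["t"],s["tcp_pos"],s["orientation"],s["joint_pos"].round(1))
for n in("wrist","top","scene"):
    p=viewer.camera(n); print(n,fit(p,"spindle",(.449,-.35)),fit(p,"tack_tray",s["tcp_pos"][:2],s["tcp_pos"][2]-.0358))
    cv2.imwrite(f"pics/{n}2.png",p["frame"])
```

```text
6.7 [ 0.49960561 -0.20748875  0.19964256] [ 1.79949727e+02 -5.79859005e-02  1.79977855e+02] [ 21.4  23.3  -6.6 116.6   4.   40.3 102.2]
wrist (array([ 0.4492, -0.349 ]), np.float64(0.954)) (array([ 0.5   , -0.2067]), np.float64(0.83))
top (array([ 0.4429, -0.339 ]), np.float64(0.557)) (array([ 0.4908, -0.2001]), np.float64(0.523))
scene (array([ 0.4496, -0.3527]), np.float64(0.931)) (array([ 0.4983, -0.2073]), np.float64(0.922))
```

View pics/wrist2.png

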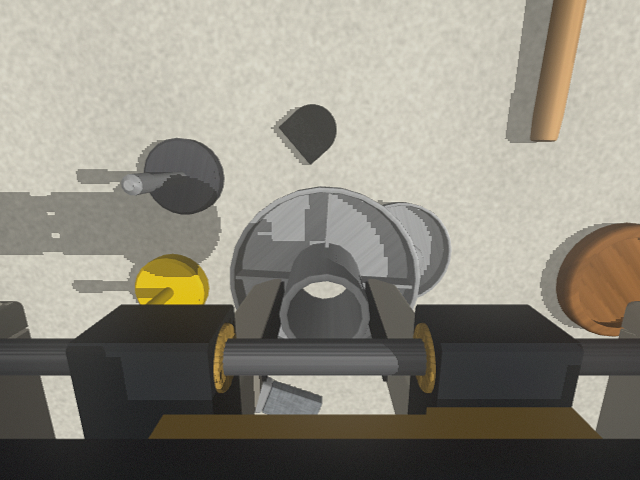

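The wrist view shows the tray held level around (325,265) and the dark stand's foot at (184,176) with its post top at (132,184). The yellow stand at (172,285) stays clear. Moving above the dark stand.

>>> {"fn": "apply_moves", "kwargs": {"steps": "0.1 -0.25 0 0 0 0 1; 0.2 -0.5 0 0 0 0 1; 0.27 -0.75 0 0 0 0 1; 0.33 -0.9 0 0 0 0 1; 0.333 -0.953 0 0 0 0 1; 0.333 -0.953 0 0 0 0 1; 0.333 -0.953 0 0 0 0 1"}}

```text
t: 7.73
tcp_pos: [0.4501, -0.3502, 0.2006]
orientation: [180.0, 0.0, -180.0]
force: [0.4, -0.5, -2.9]
grip_width: 0.0419
finger_force: 40.0
```

Run:
```python
from h import *
s=sensors.read_state();print(s["t"],s["tcp_pos"],s["orientation"])
p=viewer.camera("scene"); cv2.imwrite("pics/s3.png",cv2.resize(p["frame"][160:340,60:300],(720,540),interpolation=cv2.INTER_CUBIC))
```

```text
7.7333 [ 0.45009933 -0.35020507  0.20055383] [ 1.79963342e+02  1.61615854e-02 -1.79998008e+02]
```

View pics/s3.png

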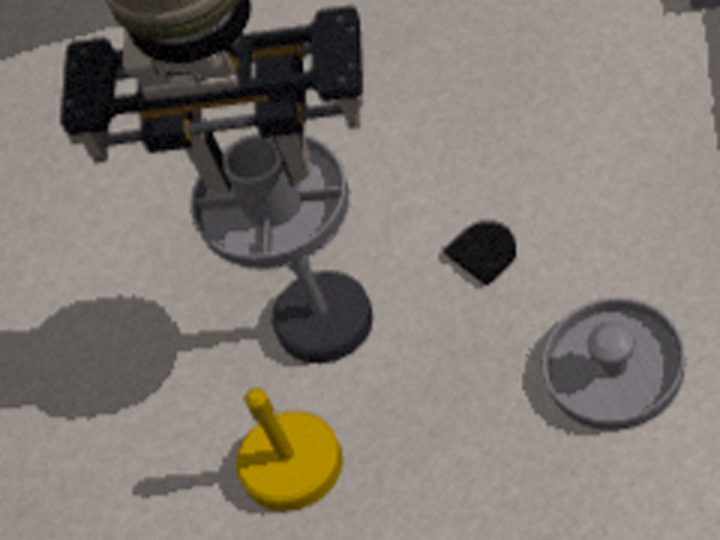

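The tray sits over the stand: the post runs under the tray at about (300,265) in line with the tube. Lowering.

>>> {"fn": "apply_moves", "kwargs": {"steps": "0 0 0.1 0 0 0 1; 0 0 0.22 0 0 0 1; 0 0 0.34 0 0 0 1; 0 0 0.46 0 0 0 1; 0 0 0.58 0 0 0 1; 0 0 0.7 0 0 0 1; 0 0 0.8 0 0 0 1; 0 0 0.8 0 0 0 1"}}

```text
t: 8.45
tcp_pos: [0.4498, -0.3479, 0.0783]
orientation: [179.8, -0.2, -179.8]
force: [0.0, 0.3, -1.6]
grip_width: 0.0421
finger_force: 40.0
```

>>> {"fn": "apply_moves", "kwargs": {"steps": "0 0 0.05 0 0 0 1; 0 0 0.1 0 0 0 1; 0 0 0.14 0 0 0 1; 0 0 0.155 0 0 0 1; 0 0 0.155 0 0 0 1; 0 0 0.155 0 0 0 1"}}

```text
t: 8.95
tcp_pos: [0.4499, -0.351, 0.0576]
orientation: [-180.0, 0.0, -180.0]
force: [0.7, 0.1, -2.2]
grip_width: 0.0424
finger_force: 40.0
```

>>> {"fn": "apply_moves", "kwargs": {"steps": "0 0 0.008 0 0 0 1; 0 0 0.008 0 0 0 1; 0 0 0.008 0 0 0 0; 0 0 0.008 0 0 0 0; 0 0 0.008 0 0 0 0; 0 0 0.008 0 0 0 0; 0 0 0.008 0 0 0 0; 0 0 0.008 0 0 0 0"}}

```text
t: 9.62
tcp_pos: [0.4498, -0.351, 0.0563]
orientation: [-180.0, 0.0, -180.0]
force: [-0.3, 1.6, -0.0]
grip_width: 0.0771
finger_force: 0.0
```

>>> {"fn": "apply_moves", "kwargs": {"steps": "0 0 0 0 0 0 0; 0 0 -0.1 0 0 0 0; 0 0 -0.3 0 0 0 0; 0 0 -0.5 0 0 0 0; 0 0 -0.7 0 0 0 0; 0 0 -0.9 0 0 0 0; 0 0 -0.95 0 0 0 0; 0 0 -0.95 0 0 0 0"}}

```text
t: 10.28
tcp_pos: [0.4507, -0.3517, 0.2011]
orientation: [-179.8, 0.2, 180.0]
force: [0.3, 0.2, 0.0]
grip_width: 0.0933
finger_force: 0.0
```

Run:
```python
from h import *
MODEL["spindle"]=[(.006,.08),(.008,.09),(.008,.109),(.006,.113)]
s=sensors.read_state();print(s["t"],s["tcp_pos"],s["orientation"])
for n in("wrist","scene"):
    p=viewer.camera(n); print(n,fit(p,"tack_tray",(.45,-.35),.02))
    for d in viewer.landmark_of(p,"spindle"): print(d["confidence"],at_z(p,d["at"][1]*640,d["at"][0]*480,0).round(3))
    if n=="scene": b=cv2.resize(p["frame"][200:320,100:220],(480,480),interpolation=cv2.INTER_CUBIC)
    else: a=cv2.resize(p["frame"],(320,480//2)); a=p["frame"][0:480,160:480]
cv2.imwrite("pics/s4.png",np.hstack([a,b]))
# where post top would be seen if at tray's axis
```

```text
10.2833 [ 0.45070161 -0.35169443  0.2011231 ] [-179.84656438    0.21951961  179.9913537 ]
wrist (array([ 0.4496, -0.3501]), np.float64(0.963))
0.92 [ 0.573 -0.376  0.   ]
0.81 [ 0.447 -0.346  0.   ]
scene (array([ 0.4484, -0.3523]), np.float64(0.932))
0.68 [ 0.579 -0.377  0.   ]
```

View pics/s4.png

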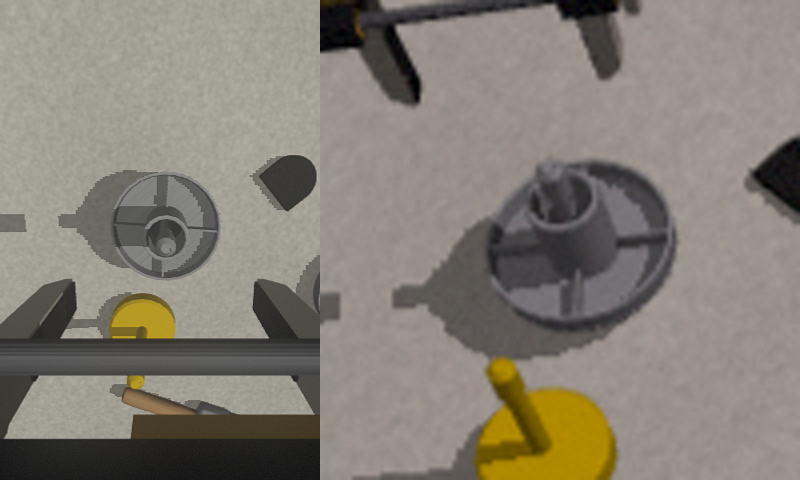

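The tray lies flat around the post, with the post top at crop (165,245) left and (550,170) right. Next I grip the post top.

>>> {"fn": "apply_moves", "kwargs": {"steps": "0.006 0.006 0.15 0 0 0 0; 0.006 0.006 0.3 0 0 0 0; 0.006 0.006 0.45 0 0 0 0; 0.006 0.006 0.6 0 0 0 0; 0.006 0.006 0.7 0 0 0 0; 0.006 0.006 0.75 0 0 0 0; 0.006 0.006 0.767 0 0 0 0; 0.006 0.006 0.767 0 0 0 0"}}

```text
t: 11.25
tcp_pos: [0.4486, -0.3498, 0.0829]
orientation: [180.0, -0.1, -180.0]
force: [-0.5, 0.1, 1.1]
grip_width: 0.0931
finger_force: 0.0
```

>>> {"fn": "apply_moves", "kwargs": {"steps": "0 0 0 0 0 0 1; 0 0 0 0 0 0 1; 0 0 0 0 0 0 1; 0 0 0 0 0 0 1; 0 0 0 0 0 0 1; 0 0 0 0 0 0 1; 0 0 0 0 0 0 1; 0 0 0 0 0 0 1", "newtons": 40}}

```text
t: 11.92
tcp_pos: [0.4489, -0.35, 0.0837]
orientation: [-180.0, 0.0, -180.0]
force: [-0.7, -0.1, -0.1]
grip_width: 0.0441
finger_force: 0.0
```

>>> {"fn": "apply_moves", "kwargs": {"steps": "0 0 0 0 0 0 1; 0 0 0 0 0 0 1; 0 0 0 0 0 0 1; 0 0 0 0 0 0 1; 0 0 0 0 0 0 1; 0 0 0 0 0 0 1", "newtons": 55}}

```text
t: 12.42
tcp_pos: [0.4488, -0.3502, 0.0835]
orientation: [-180.0, -0.0, 180.0]
force: [0.2, -1.4, -1.4]
grip_width: 0.0149
finger_force: 55.0
```

>>> {"fn": "apply_moves", "kwargs": {"steps": "0 0 -0.05 0 0 0 1; 0 0 -0.12 0 0 0 1; 0 0 -0.22 0 0 0 1; 0 0 -0.34 0 0 0 1; 0 0 -0.46 0 0 0 1; 0 0 -0.58 0 0 0 1; 0 0 -0.67 0 0 0 1; 0 0 -0.7 0 0 0 1"}}

```text
t: 13.08
tcp_pos: [0.4493, -0.3503, 0.1914]
orientation: [-179.9, 0.1, -180.0]
force: [-0.2, -0.3, -5.5]
grip_width: 0.0147
finger_force: 55.0
```

Run:
```python
from h import *
s=sensors.read_state();print(s["t"],s["tcp_pos"],s["orientation"],s["grip_width"],s["force"])
p=viewer.camera("scene"); cv2.imwrite("pics/s5.png",cv2.resize(p["frame"][150:310,70:270],(700,560),interpolation=cv2.INTER_CUBIC))
```

```text
13.0833 [ 0.44932388 -0.35028104  0.19141383] [-1.79909842e+02  1.42474329e-01 -1.79995164e+02] 0.014688870517925967 [-0.19747803 -0.27760423 -5.54882239]
```

View pics/s5.png

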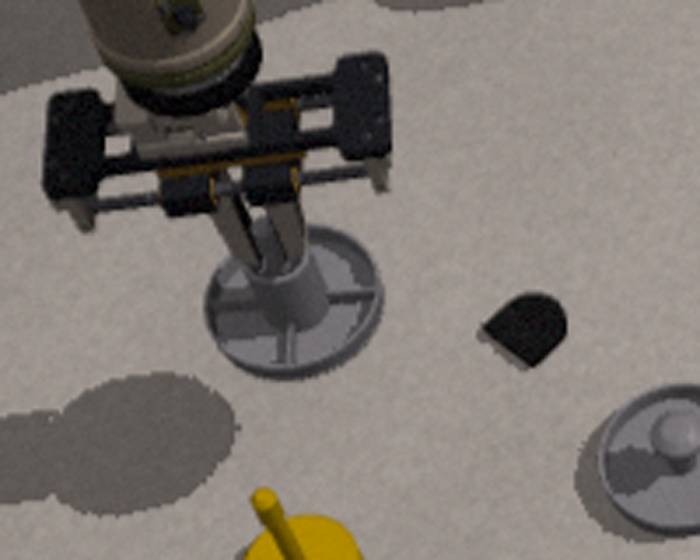

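The stand is lifted with the tray on it, upright (tube at (290,290), load 5.5 N). Carrying it to the wooden seat, clear above the knob tray.

>>> {"fn": "apply_moves", "kwargs": {"steps": "-0.015 0.06 0 0 0 0 1; -0.04 0.17 0 0 0 0 1; -0.07 0.3 0 0 0 0 1; -0.1 0.45 0 0 0 0 1; -0.14 0.6 0 0 0 0 1; -0.18 0.75 0 0 0 0 1; -0.2 0.9 0 0 0 0 1"}}

```text
t: 13.72
tcp_pos: [0.4788, -0.2128, 0.1876]
orientation: [179.9, -0.1, -180.0]
force: [0.8, 0.1, -5.5]
grip_width: 0.0151
finger_force: 55.0
```

>>> {"fn": "apply_moves", "kwargs": {"steps": "-0.04 0.15 0 0 0 0 1; -0.08 0.3 0 0 0 0 1; -0.12 0.45 0 0 0 0 1; -0.16 0.6 0 0 0 0 1; -0.2 0.75 0 0 0 0 1; -0.24 0.9 0 0 0 0 1"}}

```text
t: 14.22
tcp_pos: [0.514, -0.078, 0.1876]
orientation: [180.0, -0.1, -180.0]
force: [0.4, 0.4, -5.1]
grip_width: 0.0151
finger_force: 55.0
```

>>> {"fn": "apply_moves", "kwargs": {"steps": "-0.04 0.15 0 0 0 0 1; -0.08 0.3 0 0 0 0 1; -0.12 0.45 0 0 0 0 1; -0.16 0.58 0 0 0 0 1; -0.2 0.7 0 0 0 0 1; -0.24 0.8 0 0 0 0 1; -0.24 0.85 0 0 0 0 1; -0.24 0.85 0 0 0 0 1"}}

```text
t: 14.88
tcp_pos: [0.5499, 0.05, 0.1877]
orientation: [180.0, -0.1, -179.8]
force: [0.3, -0.8, -5.1]
grip_width: 0.0151
finger_force: 55.0
```

Run:
```python
from h import *
s=sensors.read_state();print(s["t"],s["tcp_pos"],s["orientation"],s["grip_width"],s["force"])
for n in ("wrist","top","scene"):
    p=viewer.camera(n); print(n,fit(p,"seat",(.562,.1205)),fit(p,"tack_tray",s["tcp_pos"][:2],s["tcp_pos"][2]-.0635))
```

```text
14.8833 [0.54989593 0.05004301 0.18766423] [ 1.79956506e+02 -1.07538634e-01 -1.79803874e+02] 0.015109450709231002 [ 0.26763409 -0.81548279 -5.142     ]
wrist (array([0.5632, 0.121 ]), np.float64(0.621)) (array([0.5512, 0.0505]), np.float64(0.911))
top (array([0.5567, 0.1326]), np.float64(0.094)) None
scene (array([0.5657, 0.1195]), np.float64(0.895)) (array([0.5494, 0.0449]), np.float64(0.871))
```

>>> {"fn": "apply_moves", "kwargs": {"steps": "-0.03 0.12 0 0 0 0 1; -0.06 0.25 0 0 0 0 1; -0.08 0.37 0 0 0 0 1; -0.08 0.45 0 0 0 0 1; -0.08 0.47 0 0 0 0 1; -0.08 0.47 0 0 0 0 1; -0.08 0.47 0 0 0 0 1; -0.08 0.47 0 0 0 0 1"}}

```text
t: 16.0
tcp_pos: [0.5625, 0.1164, 0.1886]
orientation: [-179.9, -0.0, 179.9]
force: [0.3, 0.4, -5.5]
grip_width: 0.0148
finger_force: 55.0
```

>>> {"fn": "apply_moves", "kwargs": {"steps": "0 0 0.06 0 0 0 1; 0 0 0.15 0 0 0 1; 0 0 0.24 0 0 0 1; 0 0 0.32 0 0 0 1; 0 0 0.38 0 0 0 1; 0 0 0.42 0 0 0 1; 0 0 0.44 0 0 0 1; 0 0 0.44 0 0 0 1"}}

```text
t: 16.67
tcp_pos: [0.5626, 0.1177, 0.122]
orientation: [-180.0, -0.0, 180.0]
force: [-0.6, 1.2, -5.2]
grip_width: 0.0148
finger_force: 55.0
```

Run:
```python
from h import *
s=sensors.read_state();print(s["t"],s["tcp_pos"],s["orientation"],s["grip_width"],s["force"])
p=viewer.camera("scene"); print(fit(p,"tack_tray",s["tcp_pos"][:2],s["tcp_pos"][2]-.0635));cv2.imwrite("pics/s6.png",cv2.resize(p["frame"][180:330,280:480],(800,600),interpolation=cv2.INTER_CUBIC))
```

```text
16.6667 [0.56262229 0.11771035 0.12201544] [-1.79981260e+02 -4.74334907e-02  1.79992799e+02] 0.014820933919926584 [-0.59047347  1.1506252  -5.19838512]
(array([0.5624, 0.1164]), np.float64(0.886))
```

View pics/s6.png

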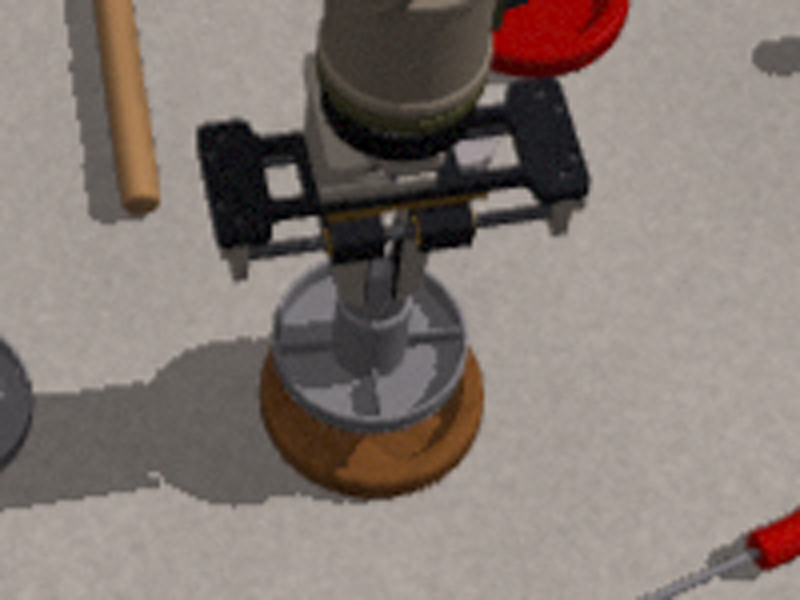

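The stand hangs upright over the wooden seat, with the tray at (370,345) above the dish at (372,400). Correcting y by 3 mm and lowering.

>>> {"fn": "apply_moves", "kwargs": {"steps": "0 0.018 0.03 0 0 0 1; 0 0.018 0.08 0 0 0 1; 0 0.018 0.12 0 0 0 1; 0 0.018 0.15 0 0 0 1; 0 0.018 0.17 0 0 0 1; 0 0.018 0.185 0 0 0 1; 0 0.018 0.195 0 0 0 1; 0 0.018 0.195 0 0 0 1"}}

```text
t: 17.43
tcp_pos: [0.5627, 0.1206, 0.0931]
orientation: [-180.0, -0.0, -180.0]
force: [-0.2, -0.1, -5.5]
grip_width: 0.0152
finger_force: 55.0
```

>>> {"fn": "apply_moves", "kwargs": {"steps": "0 0 0 0 0 0 1; 0 0 0.005 0 0 0 1; 0 0 0.005 0 0 0 1"}}

```text
t: 17.68
tcp_pos: [0.5629, 0.1207, 0.0928]
orientation: [180.0, 0.0, -180.0]
force: [-0.7, -0.2, -5.5]
grip_width: 0.015
finger_force: 55.0
```

Still carrying 5.5 N, so I lower in half-millimetre steps until it bears.

>>> {"fn": "apply_moves", "kwargs": {"steps": "0 0 0.005 0 0 0 1; 0 0 0.01 0 0 0 1; 0 0 0.01 0 0 0 1; 0 0 0.01 0 0 0 1"}}

```text
t: 18.02
tcp_pos: [0.563, 0.1206, 0.0915]
orientation: [-180.0, 0.0, 180.0]
force: [-1.2, -0.5, 0.2]
grip_width: 0.0152
finger_force: 55.0
```

>>> {"fn": "apply_moves", "kwargs": {"steps": "0 0 0.005 0 0 0 1; 0 0 0.007 0 0 0 1; 0 0 0.007 0 0 0 1; 0 0 0.007 0 0 0 1"}}

```text
t: 18.35
tcp_pos: [0.563, 0.1205, 0.0914]
orientation: [-180.0, 0.1, 180.0]
force: [-3.4, -2.2, 13.7]
grip_width: 0.0148
finger_force: 55.0
```

It is seated: z 0.0914 is as expected and it bears load. I ease off, release and retreat.

>>> {"fn": "apply_moves", "kwargs": {"steps": "0 0 -0.007 0 0 0 1; 0 0 -0.007 0 0 0 1; 0 0 -0.007 0 0 0 0.7; 0 0 -0.007 0 0 0 0.5; 0 0 -0.007 0 0 0 0; 0 0 -0.007 0 0 0 0; 0 0 -0.007 0 0 0 0; 0 0 -0.007 0 0 0 0"}}

```text
t: 19.02
tcp_pos: [0.5629, 0.1208, 0.0911]
orientation: [180.0, 0.0, -180.0]
force: [0.7, 0.5, -0.1]
grip_width: 0.0502
finger_force: 0.0
```

>>> {"fn": "apply_moves", "kwargs": {"steps": "0 0 0 0 0 0 0; 0 0 0 0 0 0 0; 0 0 -0.1 0 0 0 0; 0 0 -0.3 0 0 0 0; 0 0 -0.5 0 0 0 0; 0 0 -0.7 0 0 0 0; 0 0 -0.8 0 0 0 0; 0 0 -0.8 0 0 0 0"}}

```text
t: 19.68
tcp_pos: [0.5645, 0.1211, 0.2148]
orientation: [179.9, 0.3, 180.0]
force: [0.8, 0.1, 0.5]
grip_width: 0.0929
finger_force: 0.0
```

Run:
```python
from h import *
s=sensors.read_state();print(s["t"],s["tcp_pos"],s["grip_width"],s["force"])
v=[]
for n in ("wrist","scene"):
    p=viewer.camera(n); print(n,fit(p,"tack_tray",(.563,.12),.028))
    v.append(p["frame"][60:460,120:520] if n=="wrist" else cv2.resize(p["frame"][200:340,300:440],(400,400),interpolation=cv2.INTER_CUBIC))
cv2.imwrite("pics/s7.png",np.hstack(v))
```

```text
19.6833 [0.56449125 0.12110623 0.21483957] 0.09288370040513887 [0.75399885 0.06729267 0.51469864]
wrist (array([0.5642, 0.1204]), np.float64(0.959))
scene (array([0.5622, 0.1193]), np.float64(0.954))
```

View pics/s7.png

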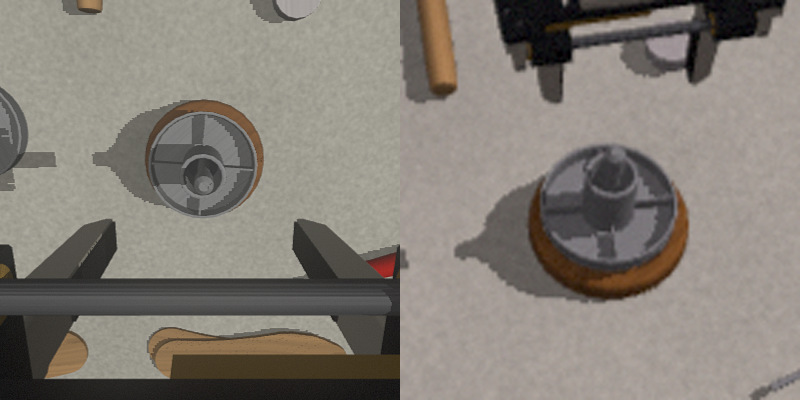

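The stand sits upright in the wooden seat, with the tray level around its post (crop (203,165) left, (610,190) right). The gripper is clear of everything, so I hand the job in.

```bash
python3 -c "
from station import order
print(order.finish_job())"
```

```text
the job is handed in; nothing more can be done
None
```

The tack tray lies flat on the spindle stand's foot, and the stand is upright in the wooden seat with the gripper clear; I handed the job in at about 20 s, and no verdict came back.

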